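# Roll a coin roll home past the catch of its tray

## Task

Pick up the wooden palm block by its handle, lay it flat on top of the yellow coin roll lying in the wooden tray and, keeping a light steady pressure on it (about 5 to 10 N, never as much as 15 N), roll it along the channel under the block, over the sprung steel catch bar and down into the pocket, and press it home there against the end stop so that the bar springs up again behind it. Then put the block down flat on the open counter beside the tray. Do not touch or lift the coin roll with the gripper, and leave the two standing coin rolls alone.

Things in the scene. Friction and masses are not known exactly. Their poses are not given: they have to be found in the camera images.
- roll_tray: Wooden coin-roll tray, fixed, 78 (x) x 190 (y) x 30 mm, origin under its centre, on the counter. Its channel runs along its y: floor level, 12 to 16 mm above the counter (varies), 62 mm wide between walls (tops at z 24 mm). End stop at the +y end: face at y = 85 mm, top at z = 30 mm; low sill at the -y end: face y = -87 mm, top z = 20 mm. The coin roll is to be rolled towards +y.
- pocket (a point): On the axis of the coin roll when it is home against the end stop: tray (0, 71.3, 25.7) mm; the axis's true height there is 22 to 29 mm. From y = 61 mm to the stop the pocket floor lies 1 to 3.5 mm lower than the channel floor; how much is not known beforehand, so the block must follow the coin roll down by feel.
- catch_bar (a joint): Sprung round steel bar (10 mm thick) across the channel floor at tray y = +56 mm. 0 = up, standing 4 mm above the channel floor; 0.004 m = pressed flush with the floor. It starts to yield at about 2.5 N and is flush at about 5.7 N straight down.
- coin_roll3: Yellow paper roll of coins, about 0.19 kg, cylinder of 27.4 mm diameter and 56 mm length, lying across the channel, free to roll along it. Origin: centre of one end face; own z runs along its axis (parallel to the tray's x), own x points down at the start and turns with it. On the channel floor its top is 39.4 to 43.4 mm above the counter.
- palm_block: Wooden palm block, 0.16 kg: plate 60 (x) x 150 (y) x 10 mm, flat underneath, origin under its centre, with an upright handle on the middle of its top, 44 (x) x 30 (y) mm, from z = 10 to 56 mm. Starts flat on the counter. Grip the handle across its 30 mm (along its y), fingertips down at the plate. A flat block moved over a rolling cylinder goes twice as far as the cylinder.
- coin_roll1: Brown-orange coin roll standing upright on the counter beside the tray, 28 x 28 x 52 mm, origin under its centre. Leave alone.
- coin_roll2: Blue coin roll standing upright on the counter beside the tray, 26 x 26 x 48 mm, origin under its centre. Leave alone.
Things that resemble listed ones, but are neither listed nor needed, are in the scene too. What is shaped like the coin_roll3 but red is not meant.

How it is judged:
On the way, in this order (a step that is already met when the one before it is completed fails the run):
1. the palm block is pressed flat on top of the coin roll, which has not yet passed the catch bar (contact force between palm_block and coin_roll3 above 3 N and z of palm_block in the frame of roll_tray above 0.03 m and angle between palm_block's own z axis and vertical below 0.2 rad and y of coin_roll3 in the frame of roll_tray below 0.045 m), for 0.15 s.
2. the coin roll has turned about half a turn under the pressing block (angle between coin_roll3's own x axis and vertical below 0.7 rad and contact force between palm_block and coin_roll3 above 2 N and z of palm_block in the frame of roll_tray above 0.03 m), for 0.05 s.
3. the coin roll has been rolled over the catch bar to the end stop and is pressed there by the block on top of it (y of coin_roll3 in the frame of roll_tray above 0.066 m and contact force between palm_block and coin_roll3 above 3 N and z of palm_block in the frame of roll_tray above 0.03 m), for 0.2 s.
At the end, for the whole second after the job is handed in: Coin roll at rest on the channel floor at the end stop (axis 66 to 75 mm from tray centre along the channel, 19 to 32 mm high, square within 0.12 rad); catch bar pressed less than 1.5 mm; palm block at rest on the counter, flat within 0.06 rad, underside within 5 mm of it (y of coin_roll3 in the frame of roll_tray between 0.066 and 0.075 m and z of coin_roll3 in the frame of roll_tray between 0.019 and 0.032 m and angle between the z axis of coin_roll3 and the x axis of roll_tray, either way round below 0.12 rad and value of joint catch_bar below 0.0015 m and linear speed of each of coin_roll3, palm_block below 0.02 m/s and height (world z) of palm_block between -0.005 and 0.005 m and angle between palm_block's own z axis and vertical below 0.06 rad); the robot touches nothing.
It fails at once if the block is pressed on the coin roll with more than 15 N (contact force between palm_block and coin_roll3 above 15 N).
It fails at once if the gripper's fingers touch the coin roll (contact force between the fingers and coin_roll3 above 2 N).
It fails at once if the coin roll is lifted out of the channel (z of coin_roll3 in the frame of roll_tray above 0.045 m).
It fails at once if a standing coin roll is moved more than 15 mm or knocked over (distance of any of coin_roll1, coin_roll2 from where it was at the start of the episode above 0.015 m or angle between any of coin_roll1, coin_roll2's own z axis and vertical above 0.5 rad).
It also fails if it takes over 72 s, if anything falls off the work surface, if the arm or the gripper's body presses on something with over 40 N, if the wrist force passes 120 N, or if a joint passes its speed limit or range.

## Robot

A 7-joint arm with a two-finger parallel gripper is mounted at the origin on a cart in front of the work surface, level with it; the furniture and walls round the work are solid. World frame = base frame: x ahead of the robot, y to its left, z up, the work surface at z = 0. Lengths are in m, angles in rad, forces in N, time in s.
With the tool pointing down it reaches from about 0.4 to 0.85 m from the base axis. Payload 10.4 kg.
Tool frame: the origin (TCP) lies between the finger pads; the fingertips stand 17 mm ahead of it and the grasp point (between the pads) lies 2 mm behind it; x points along the fingers, y is the direction in which the jaws open and shut, and the axes are right-handed (so a half turn about x gives the same grasp; the last joint's range is limited). The gripper opens to 87 mm and grips with 3 to 60 N. Pads are 19 mm wide; open, the fingers measure 117 mm over their backs; the gripper's body (75 mm by 190 mm) begins 51 mm behind the grasp point.
Start: joints at [1.29, 0.332, -0.065, 1.46, 0.022, 1.35, -0.088], TCP at [0.159, -0.604, 0.208] pointing down, gripper open.
Joint ranges: [-2.6, 2.6], [-0.5, 2.12], [-1.47, 1.34], [0.16, 2.42], [-1.27, 4.41], [0.06, 2.06], [-2.6, 2.6]. Speed limits (rad/s): [2.22, 2.22, 2.79, 2.79, 3.14, 3.14, 3.14].

## Interface

Orientations are given as a unit quaternion [x, y, z, w].
In Python, from bench import r, optics, close_job gives the robot as it stands.
- The arm moves only by the shell command python3 -m inch 'ROWS' [OPENING] [FORCE]. ROWS is JSON, a list of rows, each an object with "translation": the shift along the tool's x, y, z in cm, a list of three; "spin": the turn about the tool's x in degrees. In form: [{"translation": [tx, ty, tz], "spin": spin}, ...]. A call has 1 to 20 rows; each row shifts and turns the pose as measured when the row begins, along the tool's axes as they then stand; what a row does not reach is not made up. A row lasts 1/8 s, in which the tool goes at most 62.5 mm and 10.7 degrees, less where a joint would pass 70% of its speed; a pose out of reach is approached as far as the arm can. A call is refused whole if a number of a shift passes 6.25 or a number of a turn 10.7, either way. A call with a gripper value outside its range is refused whole. OPENING is the closure, from 0 (fully open) to 1 (shut), set as the call begins (- or left out, the last holds). The fingers move at their own pace and stop on an object; FORCE is the grip in N (left out, the last holds). Time passes only in rows, so rows that do not move let the fingers close. It gives the time, the measured TCP pose, the force and the opening at its end, in the units of the state.
- r.read_state(): the state, without advancing time (a new reading comes with each control period).
- optics.camera(name): name is "scene" or "top" or "wrist"; returns the picture (420x560x3 uint8, red, green, blue); there is no depth.
- optics.camera_model(name): a dict with "camera_matrix" (3x3 intrinsics, pixels), "world_from_camera" (4x4, takes a point from camera to world coordinates); the wrist camera has in their place "tool_from_camera" (4x4, takes a point from camera to tool coordinates, whose origin is the TCP and whose axes are the tool frame's). Camera axes: x right, y down, z forward; pixel columns grow to the right and rows downward; lengths in m; the calibration is good to about 2 mm. A picture is of the moment at which its call begins: read the wrist's pose just before it. camera_model takes no time and is no camera call.
- close_job(): hands the job in, once; it reports no verdict.
The state is a dict: "time": time; "joint_positions": joint angles; "joint_vel": joint speeds; "joint_torque": joint torques, N m; "ee_pos": TCP position; "eef_rot": TCP orientation; "ft_force": force on the tool from outside, world axes, zero at the start; "torque": the same for the moment, N m; "width": finger opening in m.
Only numpy, scipy, OpenCV 4.12 (cv2) and the standard library are available. Lean on these libraries where they do the work, as an engineer would, in place of code of your own. Each camera call takes 0.05 s, during which the arm holds its last target.

## Working session

There is one attempt and no reset: what is moved stays moved. The work goes in short steps, Python scripts to look and compute and a shell command to move; the robot and the scene stay as the last step left them, time stands still between calls to the robot, and variables do not carry over. Pictures are saved under pics/ and viewed, and the job is handed in when it is done.

```bash
mkdir -p pics; ls
python3 - <<'E'
from bench import r, optics
import cv2
s=r.read_state()
print({k:(v if not hasattr(v,'__len__') else [round(float(x),4) for x in v]) for k,v in s.items()})
for n in ["scene","top","wrist"]:
    im=optics.camera(n); cv2.imwrite(f"pics/{n}0.png",cv2.cvtColor(im,cv2.COLOR_RGB2BGR))
    m=optics.camera_model(n); print(n,{k:__import__('numpy').round(v,4).tolist() for k,v in m.items()})
E
```

```text
pics
{'time': 0.0, 'joint_positions': [1.2904, 0.3328, -0.0647, 1.461, 0.0216, 1.3499, -0.0885], 'joint_vel': [0.0005, 0.0006, -0.0009, 0.0008, 0.0, 0.0025, 0.0003], 'joint_torque': [-0.0005, -62.3254, 0.0242, -38.989, -0.0614, 0.0398, 0.0001], 'ee_pos': [0.1592, -0.6039, 0.2071], 'eef_rot': [-0.7011, -0.0914, 0.7013, -0.0904], 'ft_force': [-0.4243, 0.9922, 0.6224], 'torque': [0.0184, 0.0243, 0.0139], 'width': 0.08706502973498094}
scene {'camera_matrix': [[403.3624, 0.0, 288.1367], [0.0, 403.3624, 207.2182], [0.0, 0.0, 1.0]], 'world_from_camera': [[-0.7937, -0.4415, 0.4184, 0.1514], [-0.6083, 0.5714, -0.551, 0.4142], [0.0042, -0.6918, -0.7221, 0.7046], [0.0, 0.0, 0.0, 1.0]]}
top {'camera_matrix': [[396.8492, 0.0, 277.6781], [0.0, 396.8492, 207.8133], [0.0, 0.0, 1.0]], 'world_from_camera': [[-0.0203, -0.9841, 0.1762, 0.3627], [-0.9997, 0.022, 0.0079, -0.1031], [-0.0116, -0.176, -0.9843, 0.9012], [0.0, 0.0, 0.0, 1.0]]}
wrist {'camera_matrix': [[324.7436, 0.0, 278.8648], [0.0, 324.7436, 206.0514], [0.0, 0.0, 1.0]], 'tool_from_camera': [[0.0001, -0.2422, 0.9702, -0.1773], [1.0, 0.0003, 0.0, 0.0007], [-0.0003, 0.9702, 0.2422, -0.0653], [0.0, 0.0, 0.0, 1.0]]}
```

View pics/scene0.png

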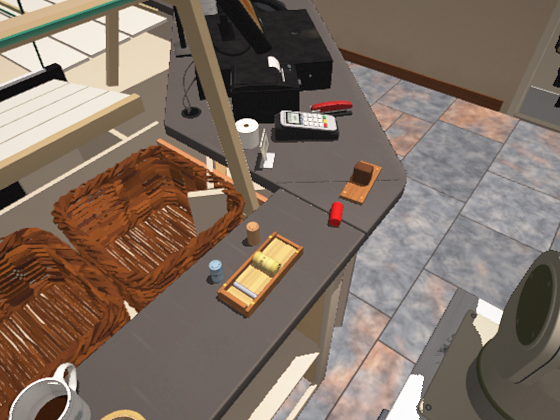

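View pics/top0.png

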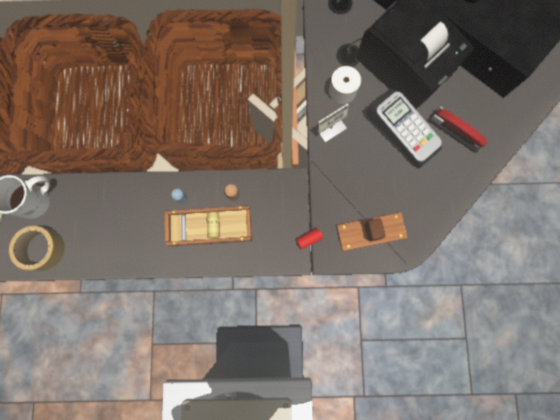

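```bash
python3 -m inch --help 2>&1 | head -30
```

```text
invalid input: not JSON, or not a number
```

The top view shows the tray at about (208,225), with the catch bar (bluish-grey) at (184,227). Yellow roll is at (213,225) in the tray. The red roll at (310,239) is a decoy. The palm block's plate is at (372,232) and its handle at (376,228). Standing rolls: blue (177,194), orange (231,190).

```bash
cat > h.py <<'E'
import numpy as np, cv2
from bench import r, optics
from scipy.spatial.transform import Rotation as R
def ray(name,u,v,z,pose=None):
    m=optics.camera_model(name); K=m['camera_matrix']
    if name=='wrist':
        p,q=pose; T=np.eye(4);T[:3,:3]=R.from_quat(q).as_matrix();T[:3,3]=p; W=T@np.array(m['tool_from_camera'])
    else: W=np.array(m['world_from_camera'])
    d=W[:3,:3]@np.linalg.inv(K)@np.array([u,v,1.]); o=W[:3,3]
    return o+d*(z-o[2])/d[2]
def mm(a): return np.round(np.array(a)*1000,1).tolist()
def snap(name,fn=None):
    s=r.read_state(); im=cv2.cvtColor(optics.camera(name),cv2.COLOR_RGB2BGR)
    if fn: cv2.imwrite('pics/'+fn,im)
    return im,(np.array(s['ee_pos']),np.array(s['eef_rot']))
E
python3 - <<'E'
import cv2
im=cv2.imread('pics/top0.png')
a=cv2.resize(im[170:270,150:270],None,fx=5,fy=5,interpolation=cv2.INTER_CUBIC)
b=cv2.resize(im[190:270,290:420],None,fx=5,fy=5,interpolation=cv2.INTER_CUBIC)
cv2.imwrite('pics/cropA.png',a);cv2.imwrite('pics/cropB.png',b)
s=cv2.imread('pics/scene0.png')
cv2.imwrite('pics/cropC.png',cv2.resize(s[210:320,200:320],None,fx=5,fy=5,interpolation=cv2.INTER_CUBIC))
cv2.imwrite('pics/cropD.png',cv2.resize(s[150:230,320:400],None,fx=6,fy=6,interpolation=cv2.INTER_CUBIC))
E
```

```text
(no output)
```

View pics/cropA.png

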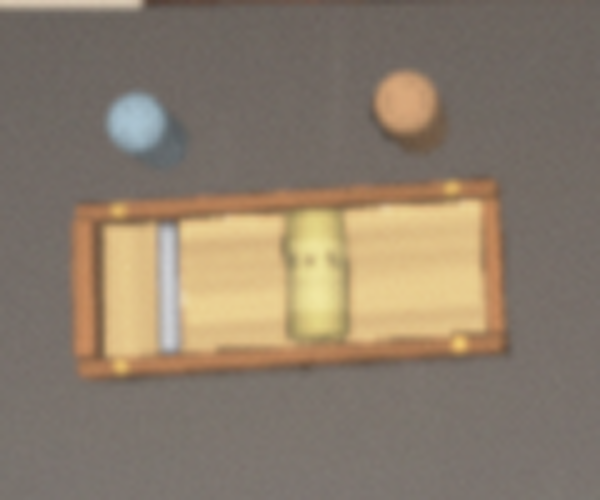

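View pics/cropB.png

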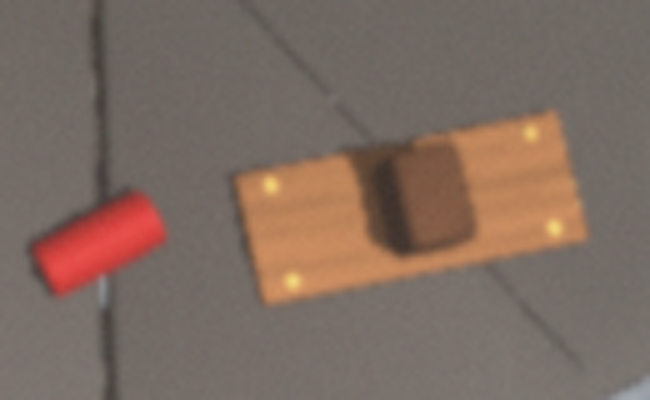

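View pics/cropC.png

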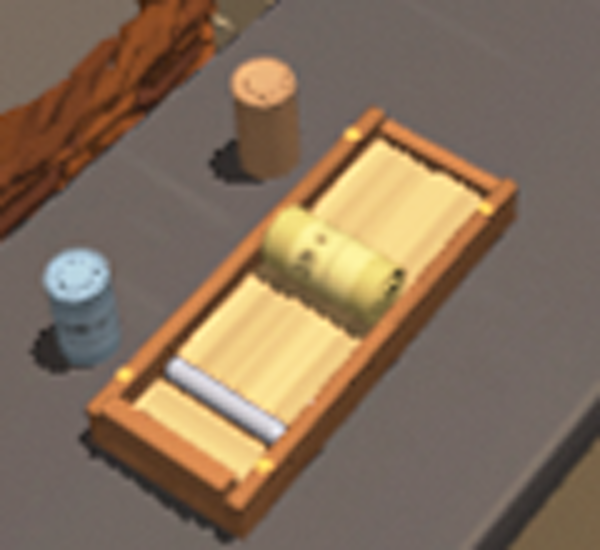

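View pics/wrist0.png

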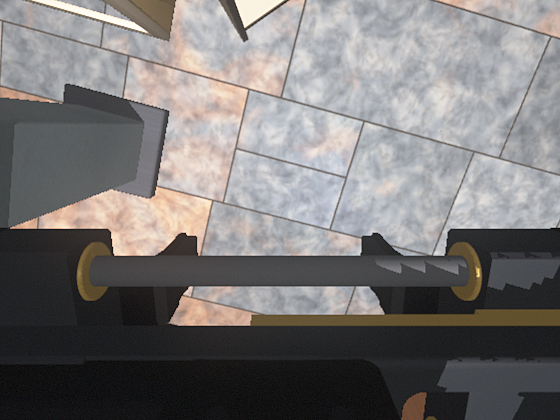

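Run:
```python
from h import *
def pts(c,off,z): 
    P=np.array([ray('top',u/5-0.4+off[0],v/5-0.4+off[1],z) for u,v in c]); return P
def rep(n,P):
    print(n,mm(P[:,:2]),'c',mm(P[:,:2].mean(0)),'edges',[round(1000*np.linalg.norm(P[i]-P[(i+1)%4]),1) for i in range(4)])
    for i in range(4):
        d=P[(i+1)%4]-P[i]; print(round(np.degrees(np.arctan2(d[1],d[0])),1),end=' ')
    print()
T=(150,170);B=(290,190)
rep('tray',pts([(77,205),(493,181),(508,348),(80,376)],T,.026))
rep('block',pts([(235,173),(553,110),(587,238),(266,304)],B,.01))
rep('handle',pts([(393,150),(455,142),(474,238),(410,253)],B,.056))
rep('roll',pts([(290,208),(341,208),(346,338),(290,338)],T,.028))
rep('bar',pts([(160,222),(178,222),(181,352),(160,352)],T,.017))
print(mm(pts([(136,123)],T,.048)),mm(pts([(407,102)],T,.052)))
# colour rects
im=cv2.imread('pics/top0.png');hsv=cv2.cvtColor(im,cv2.COLOR_BGR2HSV)
s=r.read_state();print(mm(s['ee_pos']),R.from_quat(s['eef_rot']).as_matrix().round(3).tolist())
```

```text
tray [[518.7, 157.0], [525.5, -30.0], [450.2, -36.1], [441.9, 153.4]] c [484.1, 61.1] edges [np.float64(187.1), np.float64(75.5), np.float64(189.7), np.float64(76.9)]
-87.9 -175.4 92.5 2.7 
block [[481.7, -228.4], [507.3, -373.8], [448.8, -384.6], [422.4, -239.5]] c [465.0, -306.6] edges [np.float64(147.6), np.float64(59.5), np.float64(147.6), np.float64(60.3)]
-80.0 -169.5 100.3 10.6 
handle [[484.0, -290.1], [486.9, -316.8], [445.4, -322.2], [439.6, -294.6]] c [464.0, -305.9] edges [np.float64(26.9), np.float64(41.8), np.float64(28.2), np.float64(44.6)]
-83.8 -172.7 101.9 5.8 
roll [[514.8, 60.8], [514.3, 37.9], [456.0, 35.3], [456.5, 60.1]] c [485.4, 48.5] edges [np.float64(22.9), np.float64(58.4), np.float64(24.8), np.float64(58.3)]
-91.3 -177.5 88.8 0.6 
bar [[511.6, 121.7], [511.5, 113.6], [452.5, 111.0], [452.7, 120.4]] c [482.1, 116.7] edges [np.float64(8.2), np.float64(59.1), np.float64(9.4), np.float64(59.0)]
-91.3 -177.5 88.8 1.3 
[[550.9, 125.5, 48.0]] [[556.7, 5.3, 52.0]]
[159.3, -604.1, 207.3] [[-0.0, 0.255, -0.967], [0.001, -0.967, -0.255], [-1.0, -0.001, -0.0]]
```

```bash
python3 -m inch '[{"translation":[0,-2.6,-4.6],"spin":0},{"translation":[0,-2.6,-4.6],"spin":0},{"translation":[0,-2.6,-4.6],"spin":0},{"translation":[0,-2.6,-4.6],"spin":0},{"translation":[0,-2.6,-4.6],"spin":0},{"translation":[0,-2.6,-4.6],"spin":0},{"translation":[0,-2.6,-4.6],"spin":0},{"translation":[0,0,0],"spin":4.6},{"translation":[0,0,0],"spin":0}]' 0 20
```

```text
time: 1.27
ee_pos: [0.4311, -0.3368, 0.2046]
eef_rot: [-0.703, -0.063, 0.705, -0.061]
ft_force: [-0.5, 0.6, -0.1]
width: 0.0868
```

```bash
cat >> h.py <<'E'
def delta(target,yawdeg=None):
    """target xyz (m); yawdeg = wanted direction of tool y in world (mod 180)"""
    s=r.read_state(); M=R.from_quat(s['eef_rot']).as_matrix(); d=np.array(target)-np.array(s['ee_pos'])
    print('tool delta cm',(100*M.T@d).round(2).tolist(),'pos',mm(s['ee_pos']),'axis',M[:,0].round(3).tolist(),'F',np.round(s['ft_force'],2).tolist(),'tq',np.round(s['torque'],2).tolist(),'t',round(s['time'],2),'w',round(s['width'],4))
    a=np.degrees(np.arctan2(M[1,1],M[0,1]))
    if yawdeg is not None:
        e=(yawdeg-a+90)%180-90; print('tool y dir',round(a,2),'spin',round(-e,2))
E
python3 - <<'E'
from h import *
delta((.465,-.3065,.13),100.2)
im,p=snap('wrist','w1.png')
E
```

```text
tool delta cm [7.46, -2.36, -3.89] pos [431.1, -336.8, 204.6] axis [-0.003, 0.004, -1.0] F [-0.51, 0.6, -0.15] tq [0.01, 0.04, 0.04] t 1.27 w 0.0868
tool y dir -79.96 spin -0.16
```

View pics/w1.png

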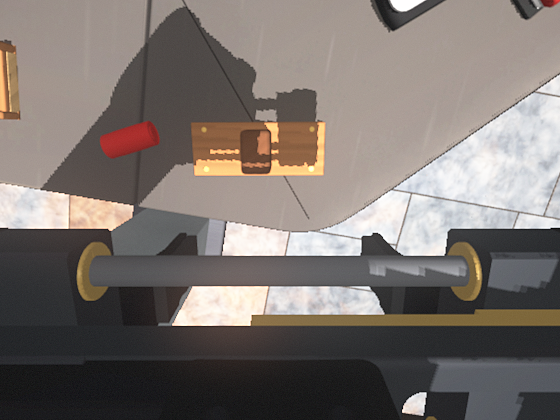

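The wrist view shows the plate with corners near (191,123), (325,121), (324,176) and (195,175), square to the image. The handle is at (256,150).

Run:
```python
from h import *
s=r.read_state();p=(np.array(s['ee_pos']),np.array(s['eef_rot']))
P=np.array([ray('wrist',u,v,.01,p) for u,v in [(191,123),(324,121),(325,176),(195,175)]])
print(mm(P),mm(P.mean(0)))
H=np.array([ray('wrist',u,v,.056,p) for u,v in [(241,129),(270,129),(271,173),(241,173)]])
print(mm(H),mm(H.mean(0)))
for a,b in((0,1),(3,2)): d=P[b]-P[a];print(np.degrees(np.arctan2(d[1],d[0])))
```

```text
[[480.2, -228.5, 10.0], [508.3, -373.3, 10.0], [448.5, -387.3, 10.0], [423.1, -239.5, 10.0]] [465.0, -307.2, 10.0]
[[485.2, -289.3, 56.0], [490.1, -317.2, 56.0], [447.8, -325.6, 56.0], [442.4, -295.8, 56.0]] [466.4, -307.0, 56.0]
-79.01940584853047
-80.25626383213202
```

```bash
python3 -m inch '[{"translation":[0,-2.3,-3.9],"spin":0},{"translation":[4,0,0],"spin":0},{"translation":[4,0,0],"spin":0},{"translation":[1,0,0],"spin":0},{"translation":[0,0,0],"spin":0}]' 0 20
python3 - <<'E'
from h import *
delta((.465,-.307,.029),100.3)
E
```

```text
time: 1.95
ee_pos: [0.4648, -0.3098, 0.1139]
eef_rot: [-0.704, -0.064, 0.705, -0.062]
ft_force: [-0.0, -0.5, 0.6]
width: 0.0871
tool delta cm [8.49, -0.25, -0.07] pos [464.8, -309.8, 113.9] axis [-0.001, 0.002, -1.0] F [-0.01, -0.49, 0.57] tq [-0.01, -0.01, -0.06] t 1.95 w 0.0871
tool y dir -79.82 spin -0.12
```

```bash
python3 -m inch '[{"translation":[3,-0.25,-0.1],"spin":0},{"translation":[3,0,0],"spin":0},{"translation":[1.4,0,0],"spin":0},{"translation":[0.7,0,0],"spin":0},{"translation":[0,0,0],"spin":0}]' 0 20
python3 - <<'E'
from h import *
delta((.465,-.307,.029),100.3)
E
```

```text
time: 2.58
ee_pos: [0.4691, -0.3117, 0.0388]
eef_rot: [0.707, 0.06, -0.702, 0.064]
ft_force: [-0.5, 0.1, 0.3]
width: 0.0867
tool delta cm [0.97, -0.54, 0.33] pos [469.1, -311.7, 38.8] axis [0.008, -0.005, -1.0] F [-0.49, 0.14, 0.34] tq [0.01, 0.06, -0.04] t 2.58 w 0.0867
tool y dir -79.92 spin -0.22
```

```bash
python3 -m inch '[{"translation":[0.6,-0.5,0.3],"spin":0},{"translation":[0.3,0,0],"spin":0},{"translation":[0,0,0],"spin":0}]' 0 20
python3 - <<'E'
from h import *
delta((.465,-.307,.029),100.3)
E
```

```text
time: 2.95
ee_pos: [0.466, -0.3076, 0.031]
eef_rot: [0.708, 0.06, -0.701, 0.065]
ft_force: [0.1, 0.4, -0.1]
width: 0.087
tool delta cm [0.19, -0.08, 0.09] pos [466.0, -307.6, 31.0] axis [0.01, -0.006, -1.0] F [0.09, 0.43, -0.15] tq [-0.0, -0.0, 0.0] t 2.95 w 0.087
tool y dir -79.92 spin -0.22
```

```bash
python3 -m inch '[{"translation":[0.2,0,0],"spin":0},{"translation":[0.1,0,0],"spin":0}]' 0 20; python3 -m inch '[{"translation":[0,0,0],"spin":0},{"translation":[0,0,0],"spin":0},{"translation":[0,0,0],"spin":0},{"translation":[0,0,0],"spin":0},{"translation":[0,0,0],"spin":0},{"translation":[0,0,0],"spin":0}]' 1 50
python3 - <<'E'
from h import *
delta((.465,-.307,.029),100.3)
E
```

```text
time: 3.2
ee_pos: [0.4663, -0.3078, 0.0281]
eef_rot: [0.708, 0.06, -0.701, 0.065]
ft_force: [-0.6, 0.8, -0.4]
width: 0.0872
time: 3.95
ee_pos: [0.4663, -0.3078, 0.0281]
eef_rot: [0.708, 0.06, -0.701, 0.065]
ft_force: [0.2, -0.4, -0.1]
width: 0.0354
tool delta cm [-0.09, -0.1, 0.12] pos [466.3, -307.8, 28.1] axis [0.01, -0.007, -1.0] F [0.15, -0.42, -0.06] tq [-0.02, 0.01, -0.01] t 3.95 w 0.0354
tool y dir -79.92 spin -0.22
```

```bash
python3 -m inch '[{"translation":[0,0,0],"spin":0},{"translation":[0,0,0],"spin":0},{"translation":[0,0,0],"spin":0},{"translation":[0,0,0],"spin":0}]' 1 60; python3 -m inch '[{"translation":[-1,0,0],"spin":0},{"translation":[-2,0,0],"spin":0},{"translation":[-3,0,0],"spin":0},{"translation":[-3,0,0],"spin":0},{"translation":[-2,0,0],"spin":0},{"translation":[0,0,0],"spin":0}]' 1 60;python3 - <<'E'
from h import *
delta((.486,.003,.12),92.2)
snap('wrist','w2.png'); snap('scene','s2.png')
E
```

```text
time: 4.45
ee_pos: [0.4663, -0.3078, 0.0281]
eef_rot: [0.708, 0.06, -0.701, 0.065]
ft_force: [0.0, 0.2, -0.5]
width: 0.0294
time: 5.2
ee_pos: [0.4647, -0.3066, 0.1436]
eef_rot: [0.708, 0.06, -0.701, 0.065]
ft_force: [0.3, 0.5, -2.4]
width: 0.0294
tool delta cm [2.19, -30.13, -7.52] pos [464.7, -306.6, 143.6] axis [0.01, -0.006, -1.0] F [0.32, 0.54, -2.36] tq [-0.02, 0.02, 0.04] t 5.2 w 0.0294
tool y dir -79.89 spin 7.91
```

View pics/w2.png

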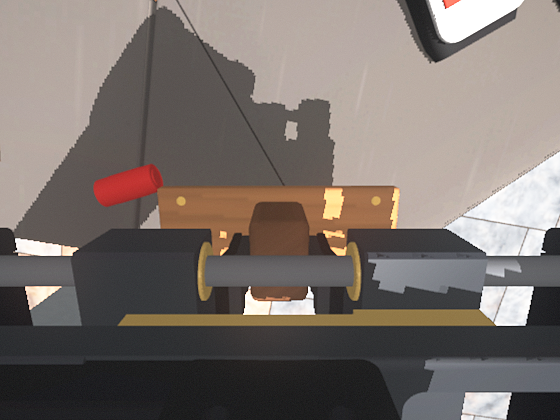

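View pics/s2.png

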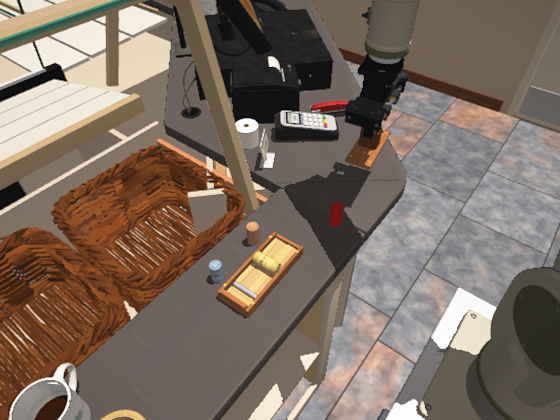

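```bash
python3 -m inch '[{"translation":[0,0,0],"spin":7.9},{"translation":[0,-4.5,-0.5],"spin":0},{"translation":[0,-4.5,-0.5],"spin":0},{"translation":[0,-4.5,-0.5],"spin":0},{"translation":[0,-4.5,-0.5],"spin":0},{"translation":[0,-4.5,-0.5],"spin":0},{"translation":[0,-4.5,-0.5],"spin":0},{"translation":[0,-2,0],"spin":0},{"translation":[0,0,0],"spin":0}]';python3 - <<'E'
from h import *
delta((.486,.003,.09),92.2)
snap('wrist','w3.png'); snap('top','t3.png')
E
```

```text
time: 6.42
ee_pos: [0.4778, -0.0055, 0.1298]
eef_rot: [-0.704, -0.012, 0.71, -0.011]
ft_force: [-0.2, -0.4, -1.8]
width: 0.0292
tool delta cm [3.98, -0.82, -0.88] pos [477.8, -5.5, 129.8] axis [-0.008, 0.001, -1.0] F [-0.2, -0.37, -1.84] tq [-0.02, 0.01, 0.01] t 6.42 w 0.0292
tool y dir -88.11 spin -0.31
```

View pics/w3.png

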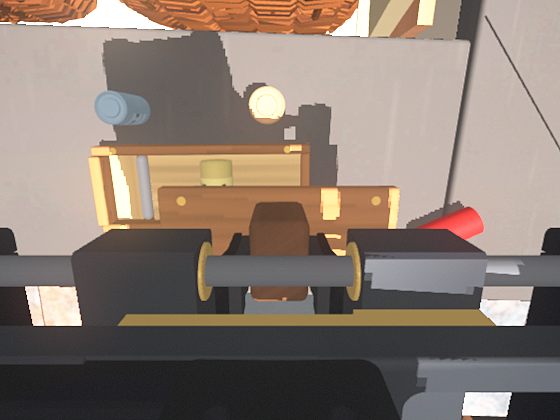

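View pics/t3.png

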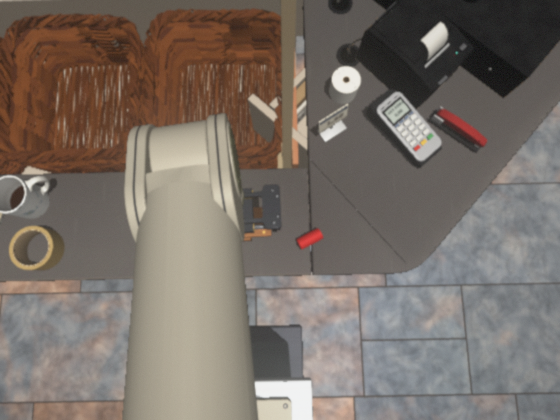

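The wrist view shows the far tray wall from (93,147) to (309,146), the bar at (144,187), and the yellow roll's far end at (216,165), with x from 199 to 232. The block is above the near part of the tray.

```bash
python3 - <<'E'
import cv2
im=cv2.imread('pics/w3.png');cv2.imwrite('pics/w3c.png',cv2.resize(im[130:250,80:320],None,fx=3,fy=3,interpolation=cv2.INTER_CUBIC))
E
python3 - <<'E'
from h import *
s=r.read_state();p=(np.array(s['ee_pos']),np.array(s['eef_rot']))
for n,u,v,z in [('cornerL',93,147,.027),('cornerR',309,146,.024),('barL',138,187,.017),('barR',150,187,.017),('rollL',199,165,.028),('rollR',232,165,.028),('blockR',397,187,p[0][2]-.018),('blockL',159,187,p[0][2]-.018)]: print(n,mm(ray('wrist',u,v,z,p)))
E
```

```text
cornerL [519.7, 151.0, 27.0]
cornerR [525.9, -32.7, 24.0]
barL [484.1, 119.9, 17.0]
barR [484.4, 109.0, 17.0]
rollL [507.3, 61.2, 28.0]
rollR [508.1, 32.8, 28.0]
blockR [508.8, -79.6, 112.0]
blockL [504.4, 65.6, 112.0]
```

View pics/w3c.png

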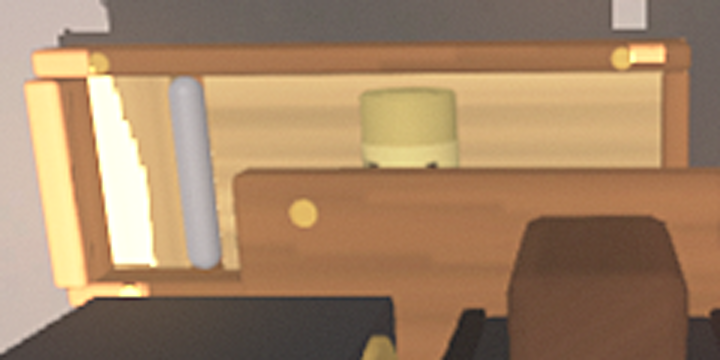

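```bash
python3 -m inch '[{"translation":[2,-1,-0.9],"spin":-0.3},{"translation":[2,0,0],"spin":0},{"translation":[0.5,0,0],"spin":0},{"translation":[0,0,0],"spin":0}]';python3 - <<'E'
from h import *
delta((.486,.005,.076),92.2)
E
```

```text
time: 7.02
ee_pos: [0.4866, -0.003, 0.0832]
eef_rot: [-0.704, -0.009, 0.71, -0.01]
ft_force: [-0.1, 0.8, -1.3]
width: 0.029
tool delta cm [0.72, -0.8, 0.03] pos [486.6, -3.0, 83.2] axis [-0.009, -0.001, -1.0] F [-0.06, 0.81, -1.27] tq [0.0, -0.01, -0.03] t 7.03 w 0.029
tool y dir -88.44 spin -0.64
```

```bash
python3 -m inch '[{"translation":[0.3,-0.8,0],"spin":-0.6},{"translation":[0.3,-0.1,0],"spin":0},{"translation":[0,0,0],"spin":0},{"translation":[0,0,0],"spin":0}]';python3 - <<'E'
from h import *
delta((.486,.005,.074),92.2)
f=[]
for i in range(3): f.append(r.read_state()['ft_force'])
print(np.round(f,2))
E
```

```text
time: 7.52
ee_pos: [0.4872, 0.0062, 0.0784]
eef_rot: [-0.705, -0.013, 0.709, -0.014]
ft_force: [-0.0, 0.5, -1.2]
width: 0.0293
tool delta cm [0.44, 0.11, 0.13] pos [487.2, 6.2, 78.4] axis [-0.006, -0.001, -1.0] F [-0.0, 0.51, -1.19] tq [0.02, -0.02, 0.02] t 7.53 w 0.0293
tool y dir -87.83 spin -0.03
[[-0.    0.51 -1.19]
 [-0.    0.51 -1.19]
 [-0.    0.51 -1.19]]
```

```bash
i=0; python3 -m inch '[{"translation":[0.2,0,0],"spin":0},{"translation":[0.1,0,0],"spin":0},{"translation":[0.1,0,0],"spin":0}]'; python3 -m inch '[{"translation":[0.1,0,0],"spin":0},{"translation":[0.1,0,0],"spin":0}]';  python3 -m inch '[{"translation":[0.1,0,0],"spin":0}]'
```

```text
time: 7.9
ee_pos: [0.4874, 0.006, 0.0744]
eef_rot: [-0.705, -0.013, 0.709, -0.014]
ft_force: [-0.6, 0.3, -1.3]
width: 0.0293
time: 8.15
ee_pos: [0.4873, 0.0059, 0.0722]
eef_rot: [-0.705, -0.013, 0.709, -0.014]
ft_force: [-0.2, -0.3, -1.3]
width: 0.0293
time: 8.28
ee_pos: [0.4873, 0.0059, 0.0711]
eef_rot: [-0.705, -0.013, 0.709, -0.014]
ft_force: [0.1, -0.3, -1.5]
width: 0.0295
```

```bash
for k in 1 ; do python3 -m inch '[{"translation":[0.1,0,0],"spin":0}]';python3 -m inch '[{"translation":[0.05,0,0],"spin":0}]';  python3 -m inch '[{"translation":[0.05,0,0],"spin":0}]'; done
```

```text
time: 8.4
ee_pos: [0.4873, 0.0059, 0.07]
eef_rot: [-0.705, -0.013, 0.709, -0.014]
ft_force: [-0.2, 0.2, -1.3]
width: 0.0293
time: 8.52
ee_pos: [0.4873, 0.0059, 0.0694]
eef_rot: [-0.705, -0.013, 0.709, -0.014]
ft_force: [-0.8, 1.1, -2.0]
width: 0.0291
time: 8.65
ee_pos: [0.4873, 0.0059, 0.0689]
eef_rot: [-0.705, -0.013, 0.709, -0.014]
ft_force: [-0.5, 0.6, -1.5]
width: 0.0294
```

```bash
for k in 1 ; do python3 -m inch '[{"translation":[0.05,0,0],"spin":0}]';python3 -m inch '[{"translation":[0.05,0,0],"spin":0}]'; done
```

```text
time: 8.78
ee_pos: [0.4873, 0.0059, 0.0684]
eef_rot: [-0.705, -0.013, 0.709, -0.014]
ft_force: [0.2, -0.3, -0.8]
width: 0.0294
time: 8.9
ee_pos: [0.4875, 0.006, 0.0681]
eef_rot: [-0.705, -0.013, 0.709, -0.014]
ft_force: [-1.2, 0.5, 3.7]
width: 0.0296
```

```bash
for k in 1 ; do python3 -m inch '[{"translation":[0.02,0,0],"spin":0}]';python3 -m inch '[{"translation":[0.02,0,0],"spin":0}]'; done; python3 -c "
from h import *
delta((.486,.005,.068),92.2)"
```

```text
time: 9.02
ee_pos: [0.4876, 0.006, 0.0682]
eef_rot: [-0.705, -0.013, 0.709, -0.014]
ft_force: [-1.0, 0.0, 2.3]
width: 0.0293
time: 9.15
ee_pos: [0.4877, 0.0061, 0.0682]
eef_rot: [-0.705, -0.013, 0.709, -0.014]
ft_force: [-1.2, -0.4, 2.9]
width: 0.0294
tool delta cm [0.02, 0.1, 0.17] pos [487.7, 6.1, 68.2] axis [-0.005, -0.001, -1.0] F [-1.19, -0.37, 2.95] tq [0.22, 0.4, 0.08] t 9.15 w 0.0294
tool y dir -87.85 spin -0.05
```

```bash
for k in 1 ; do python3 -m inch '[{"translation":[0.03,-0.1,0],"spin":0}]';python3 -m inch '[{"translation":[0.03,-0.2,0],"spin":0}]';python3 -m inch '[{"translation":[0.03,-0.2,0],"spin":0}]'; done; python3 -c "
from h import *
delta((.486,.005,.068),92.2)"
```

```text
time: 9.28
ee_pos: [0.4877, 0.0071, 0.0681]
eef_rot: [-0.705, -0.013, 0.709, -0.014]
ft_force: [-1.7, -0.6, 6.7]
width: 0.0292
time: 9.4
ee_pos: [0.4877, 0.0091, 0.0681]
eef_rot: [-0.705, -0.013, 0.709, -0.014]
ft_force: [-3.8, -0.5, 7.8]
width: 0.0293
time: 9.52
ee_pos: [0.4877, 0.0112, 0.0681]
eef_rot: [-0.705, -0.013, 0.709, -0.014]
ft_force: [-4.3, 0.2, 7.5]
width: 0.0295
tool delta cm [0.01, 0.61, 0.19] pos [487.7, 11.2, 68.1] axis [-0.005, -0.002, -1.0] F [-4.25, 0.17, 7.47] tq [0.25, 0.85, 0.09] t 9.53 w 0.0295
tool y dir -87.86 spin -0.06
```

```bash
for k in 1 ; do python3 -m inch '[{"translation":[0.02,-0.2,0.03],"spin":0}]';python3 -m inch '[{"translation":[0.02,-0.3,0.03],"spin":0}]';python3 -m inch '[{"translation":[0.02,-0.3,0.03],"spin":0}]'; done; python3 -c "
from h import *
delta((.486,.005,.068),92.2)"
```

```text
time: 9.65
ee_pos: [0.4873, 0.0133, 0.0682]
eef_rot: [-0.705, -0.013, 0.709, -0.014]
ft_force: [-1.7, 0.2, 5.5]
width: 0.0296
time: 9.78
ee_pos: [0.4871, 0.0164, 0.0682]
eef_rot: [-0.705, -0.013, 0.709, -0.014]
ft_force: [-2.0, -1.2, 4.7]
width: 0.0296
time: 9.9
ee_pos: [0.4868, 0.0195, 0.0682]
eef_rot: [-0.705, -0.012, 0.708, -0.014]
ft_force: [-1.5, 0.2, 5.4]
width: 0.0294
tool delta cm [0.02, 1.45, 0.14] pos [486.8, 19.5, 68.2] axis [-0.004, -0.002, -1.0] F [-1.5, 0.21, 5.45] tq [0.13, 0.33, 0.05] t 9.9 w 0.0294
tool y dir -87.87 spin -0.07
```

```bash
for k in 1 ; do python3 -m inch '[{"translation":[0.02,-0.4,0.02],"spin":0},{"translation":[0.02,-0.4,0.02],"spin":0}]';python3 -m inch '[{"translation":[0.02,-0.4,0.02],"spin":0},{"translation":[0.02,-0.4,0.02],"spin":0}]'; python3 -m inch '[{"translation":[0.02,-0.4,0.02],"spin":0},{"translation":[0.02,-0.4,0.02],"spin":0}]';done; python3 -c "
from h import *
delta((.486,.005,.068),92.2)
snap('wrist','w4.png')"
```

```text
time: 10.15
ee_pos: [0.4865, 0.0279, 0.0682]
eef_rot: [-0.706, -0.012, 0.708, -0.014]
ft_force: [-1.8, 0.1, 7.2]
width: 0.0295
time: 10.4
ee_pos: [0.486, 0.0365, 0.0682]
eef_rot: [-0.706, -0.012, 0.708, -0.014]
ft_force: [-2.4, -0.3, 6.2]
width: 0.0291
time: 10.65
ee_pos: [0.4856, 0.045, 0.0683]
eef_rot: [-0.706, -0.012, 0.708, -0.014]
ft_force: [-2.7, -0.2, 6.8]
width: 0.0294
tool delta cm [0.04, 4.0, 0.11] pos [485.6, 45.0, 68.3] axis [-0.002, -0.002, -1.0] F [-2.69, -0.17, 6.78] tq [0.09, 0.56, -0.04] t 10.65 w 0.0294
tool y dir -87.88 spin -0.08
```

View pics/w4.png

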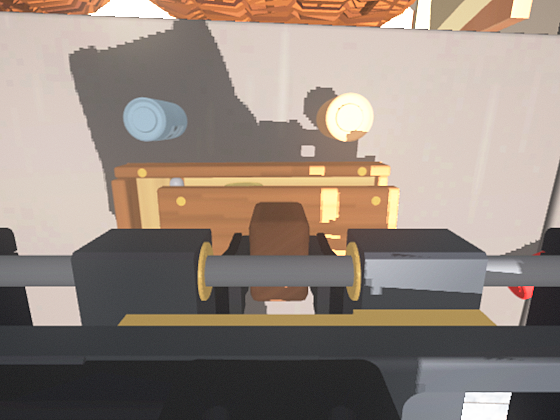

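The picture shows the block flat over the roll, whose far end peeks out at about (243,185). The bar is at (177,182). It is rolling as expected.

```bash
for k in 1 ; do python3 -m inch '[{"translation":[0.015,-0.4,0.03],"spin":0},{"translation":[0.015,-0.4,0.03],"spin":0}]';python3 -m inch '[{"translation":[0.015,-0.4,0.03],"spin":0},{"translation":[0.015,-0.4,0.03],"spin":0}]'; python3 -m inch '[{"translation":[0.015,-0.4,0.03],"spin":0},{"translation":[0.015,-0.4,0.03],"spin":0}]';python3 -m inch '[{"translation":[0.015,-0.4,0.03],"spin":0},{"translation":[0.015,-0.4,0.03],"spin":0}]';done; python3 -c "
from h import *
delta((.486,.005,.068),92.2)"
```

```text
time: 10.95
ee_pos: [0.4849, 0.054, 0.0683]
eef_rot: [-0.706, -0.013, 0.707, -0.014]
ft_force: [-1.9, -0.6, 5.8]
width: 0.0295
time: 11.2
ee_pos: [0.4844, 0.0625, 0.0683]
eef_rot: [-0.707, -0.013, 0.707, -0.014]
ft_force: [-0.8, 0.2, 4.8]
width: 0.0292
time: 11.45
ee_pos: [0.484, 0.0711, 0.0683]
eef_rot: [0.707, 0.013, -0.707, 0.014]
ft_force: [-1.4, -0.4, 5.0]
width: 0.0294
time: 11.7
ee_pos: [0.4835, 0.0796, 0.0684]
eef_rot: [0.708, 0.013, -0.706, 0.014]
ft_force: [-0.3, -0.4, 4.6]
width: 0.0295
tool delta cm [0.05, 7.47, 0.03] pos [483.5, 79.6, 68.4] axis [0.002, -0.002, -1.0] F [-0.3, -0.43, 4.63] tq [-0.01, 0.29, -0.03] t 11.7 w 0.0295
tool y dir -87.87 spin -0.07
```

```bash
for k in 1 ; do python3 -m inch '[{"translation":[0.017,-0.4,0.02],"spin":0},{"translation":[0.017,-0.4,0.02],"spin":0}]';python3 -m inch '[{"translation":[0.017,-0.4,0.02],"spin":0},{"translation":[0.017,-0.4,0.02],"spin":0}]'; python3 -m inch '[{"translation":[0.017,-0.4,0.02],"spin":0},{"translation":[0.017,-0.4,0.02],"spin":0}]';done; python3 -c "
from h import *
delta((.486,.005,.068),92.2)"
```

```text
time: 11.95
ee_pos: [0.4831, 0.0882, 0.0684]
eef_rot: [0.708, 0.013, -0.706, 0.014]
ft_force: [-1.6, -1.3, 6.9]
width: 0.0297
time: 12.2
ee_pos: [0.4827, 0.0968, 0.0684]
eef_rot: [0.708, 0.013, -0.706, 0.014]
ft_force: [-2.5, -0.8, 5.7]
width: 0.0291
time: 12.45
ee_pos: [0.4823, 0.1053, 0.0684]
eef_rot: [0.708, 0.012, -0.705, 0.014]
ft_force: [-1.8, -0.7, 5.2]
width: 0.0297
tool delta cm [0.06, 10.04, 0.0] pos [482.3, 105.3, 68.4] axis [0.004, -0.002, -1.0] F [-1.79, -0.73, 5.25] tq [-0.14, 0.4, -0.11] t 12.45 w 0.0297
tool y dir -87.87 spin -0.07
```

```bash
for k in 1 ; do python3 -m inch '[{"translation":[0.02,-0.4,0.02],"spin":0},{"translation":[0.02,-0.3,0.02],"spin":0}]';python3 -m inch '[{"translation":[0.02,-0.2,0.02],"spin":0}]';python3 -m inch '[{"translation":[0.02,-0.2,0.02],"spin":0}]';python3 -m inch '[{"translation":[0.02,-0.2,0.02],"spin":0}]';python3 -m inch '[{"translation":[0.02,-0.2,0.02],"spin":0}]';done; python3 -c "
from h import *
delta((.486,.005,.068),92.2)"
```

```text
time: 12.7
ee_pos: [0.4819, 0.1129, 0.0684]
eef_rot: [0.709, 0.012, -0.705, 0.014]
ft_force: [-2.1, 0.2, 7.0]
width: 0.0289
time: 12.82
ee_pos: [0.4818, 0.1153, 0.0684]
eef_rot: [0.709, 0.013, -0.705, 0.014]
ft_force: [-1.6, -0.3, 5.5]
width: 0.0293
time: 12.95
ee_pos: [0.4817, 0.1175, 0.0684]
eef_rot: [0.709, 0.013, -0.705, 0.014]
ft_force: [-0.7, -0.4, 5.2]
width: 0.03
time: 13.08
ee_pos: [0.4816, 0.1198, 0.0684]
eef_rot: [0.709, 0.013, -0.705, 0.014]
ft_force: [-1.9, -0.2, 5.8]
width: 0.0291
time: 13.2
ee_pos: [0.4814, 0.122, 0.0684]
eef_rot: [0.709, 0.012, -0.705, 0.014]
ft_force: [-1.7, -1.5, 6.2]
width: 0.0298
tool delta cm [0.07, 11.71, -0.02] pos [481.4, 122.0, 68.4] axis [0.007, -0.002, -1.0] F [-1.74, -1.49, 6.21] tq [-0.39, 0.41, -0.06] t 13.2 w 0.0298
tool y dir -87.86 spin -0.06
```

```bash
for k in 1 ; do python3 -m inch '[{"translation":[0.02,-0.2,0.02],"spin":0}]';python3 -m inch '[{"translation":[0.02,-0.2,0.02],"spin":0}]';python3 -m inch '[{"translation":[0.02,-0.2,0.02],"spin":0}]';python3 -m inch '[{"translation":[0.02,-0.2,0.02],"spin":0}]';done; python3 -c "
from h import *
delta((.486,.005,.068),92.2)
snap('wrist','w5.png')"
```

```text
time: 13.32
ee_pos: [0.4814, 0.1239, 0.0684]
eef_rot: [0.71, 0.012, -0.704, 0.014]
ft_force: [-1.8, -1.6, 5.9]
width: 0.0295
time: 13.45
ee_pos: [0.4813, 0.1258, 0.0684]
eef_rot: [0.71, 0.012, -0.704, 0.014]
ft_force: [-2.4, -1.7, 6.3]
width: 0.0295
time: 13.58
ee_pos: [0.4812, 0.1276, 0.0684]
eef_rot: [0.71, 0.012, -0.704, 0.014]
ft_force: [-2.4, -1.7, 5.7]
width: 0.0296
time: 13.7
ee_pos: [0.4811, 0.1295, 0.0684]
eef_rot: [0.71, 0.011, -0.704, 0.014]
ft_force: [-1.2, -2.1, 6.4]
width: 0.0295
tool delta cm [0.09, 12.46, -0.04] pos [481.1, 129.5, 68.4] axis [0.008, -0.004, -1.0] F [-1.23, -2.06, 6.36] tq [-0.54, 0.41, -0.06] t 13.7 w 0.0295
tool y dir -87.91 spin -0.11
```

View pics/w5.png

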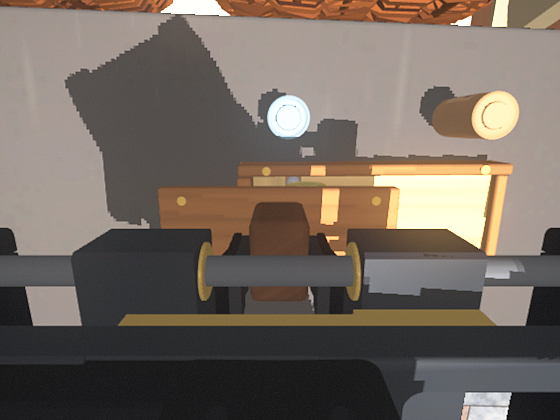

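```bash
for k in 1 ; do python3 -m inch '[{"translation":[0.022,-0.2,0.01],"spin":0}]';python3 -m inch '[{"translation":[0.022,-0.2,0.01],"spin":0}]';python3 -m inch '[{"translation":[0.022,-0.2,0.01],"spin":0}]';python3 -m inch '[{"translation":[0.022,-0.2,0.01],"spin":0}]';done; python3 -c "
from h import *
delta((.486,.005,.068),92.2)"
```

```text
time: 13.88
ee_pos: [0.481, 0.1315, 0.0683]
eef_rot: [0.71, 0.011, -0.704, 0.014]
ft_force: [-2.6, -0.7, 6.8]
width: 0.0293
time: 14.0
ee_pos: [0.481, 0.1335, 0.0683]
eef_rot: [0.71, 0.011, -0.704, 0.015]
ft_force: [-1.6, -0.7, 7.5]
width: 0.0294
time: 14.12
ee_pos: [0.4809, 0.1354, 0.0683]
eef_rot: [0.71, 0.011, -0.704, 0.015]
ft_force: [-2.2, -0.9, 6.4]
width: 0.0295
time: 14.25
ee_pos: [0.4808, 0.1374, 0.0682]
eef_rot: [0.71, 0.011, -0.704, 0.015]
ft_force: [-1.7, -0.2, 5.9]
width: 0.0294
tool delta cm [0.1, 13.25, -0.04] pos [480.8, 137.4, 68.2] axis [0.01, -0.005, -1.0] F [-1.65, -0.22, 5.94] tq [-0.37, 0.46, -0.07] t 14.25 w 0.0294
tool y dir -87.94 spin -0.14
```

```bash
for k in 1 ; do python3 -m inch '[{"translation":[0.022,-0.2,0.01],"spin":0}]';python3 -m inch '[{"translation":[0.022,-0.2,0.01],"spin":0}]';python3 -m inch '[{"translation":[0.022,-0.2,0.01],"spin":0}]';python3 -m inch '[{"translation":[0.022,-0.2,0.01],"spin":0}]';done; python3 -c "
from h import *
delta((.486,.005,.068),92.2)"
```

```text
time: 14.38
ee_pos: [0.4807, 0.1396, 0.0681]
eef_rot: [0.71, 0.011, -0.704, 0.015]
ft_force: [-1.0, -0.4, 4.4]
width: 0.0292
time: 14.5
ee_pos: [0.4806, 0.1416, 0.068]
eef_rot: [0.71, 0.011, -0.703, 0.015]
ft_force: [-2.5, -0.7, 7.8]
width: 0.0294
time: 14.62
ee_pos: [0.4806, 0.1437, 0.0681]
eef_rot: [0.711, 0.01, -0.703, 0.015]
ft_force: [-2.9, -1.7, 7.4]
width: 0.0297
time: 14.75
ee_pos: [0.4805, 0.1459, 0.0682]
eef_rot: [0.711, 0.01, -0.703, 0.015]
ft_force: [-2.9, 0.1, 8.1]
width: 0.0294
tool delta cm [0.11, 14.1, -0.04] pos [480.5, 145.9, 68.2] axis [0.011, -0.006, -1.0] F [-2.93, 0.15, 8.05] tq [-0.38, 0.63, -0.09] t 14.75 w 0.0294
tool y dir -87.95 spin -0.15
```

```bash
for k in 1 ; do python3 -m inch '[{"translation":[0.018,-0.2,0.03],"spin":0}]';python3 -m inch '[{"translation":[0.018,-0.2,0.03],"spin":0}]';python3 -m inch '[{"translation":[0.018,-0.2,0.03],"spin":0}]';done; python3 -c "
from h import *
delta((.486,.005,.068),92.2)"
```

```text
time: 14.88
ee_pos: [0.4803, 0.1481, 0.0682]
eef_rot: [0.711, 0.01, -0.703, 0.015]
ft_force: [-1.3, 0.7, 4.8]
width: 0.0295
time: 15.0
ee_pos: [0.48, 0.1505, 0.0681]
eef_rot: [0.711, 0.01, -0.703, 0.015]
ft_force: [-1.1, 0.4, 3.6]
width: 0.0296
time: 15.12
ee_pos: [0.4798, 0.1528, 0.068]
eef_rot: [0.711, 0.011, -0.703, 0.015]
ft_force: [-0.2, 0.7, 2.6]
width: 0.0294
tool delta cm [0.09, 14.8, -0.09] pos [479.8, 152.8, 68.0] axis [0.012, -0.006, -1.0] F [-0.16, 0.75, 2.59] tq [0.0, 0.12, -0.07] t 15.12 w 0.0294
tool y dir -87.93 spin -0.13
```

```bash
for k in 1 ; do python3 -m inch '[{"translation":[0.035,-0.15,0.01],"spin":0}]';python3 -m inch '[{"translation":[0.035,-0.15,0.01],"spin":0}]';done; python3 -c "
from h import *
delta((.486,.005,.068),92.2)"
```

```text
time: 15.25
ee_pos: [0.4798, 0.1547, 0.0678]
eef_rot: [0.711, 0.011, -0.703, 0.015]
ft_force: [-0.4, 1.1, 4.6]
width: 0.0293
time: 15.38
ee_pos: [0.4798, 0.1566, 0.0675]
eef_rot: [0.711, 0.011, -0.703, 0.015]
ft_force: [-0.4, 1.2, 6.0]
width: 0.0294
tool delta cm [0.04, 15.17, -0.07] pos [479.8, 156.6, 67.5] axis [0.013, -0.005, -1.0] F [-0.43, 1.18, 5.97] tq [0.05, 0.4, -0.04] t 15.38 w 0.0294
tool y dir -87.91 spin -0.11
```

```bash
for k in 1 ; do python3 -m inch '[{"translation":[0.035,-0.15,0.01],"spin":0}]';python3 -m inch '[{"translation":[0.035,-0.15,0.01],"spin":0}]';python3 -m inch '[{"translation":[0.035,-0.15,0.01],"spin":0}]';done; python3 -c "
from h import *
delta((.486,.005,.068),92.2)"
```

```text
time: 15.5
ee_pos: [0.4796, 0.1585, 0.0673]
eef_rot: [0.711, 0.011, -0.702, 0.015]
ft_force: [-1.9, 1.5, 4.8]
width: 0.0294
time: 15.62
ee_pos: [0.4795, 0.1603, 0.0669]
eef_rot: [0.712, 0.011, -0.702, 0.015]
ft_force: [-0.4, 1.1, 3.7]
width: 0.0298
time: 15.75
ee_pos: [0.4794, 0.1622, 0.0666]
eef_rot: [0.712, 0.011, -0.702, 0.015]
ft_force: [-0.6, 1.6, 3.5]
width: 0.0294
tool delta cm [-0.06, 15.73, -0.08] pos [479.4, 162.2, 66.6] axis [0.013, -0.004, -1.0] F [-0.62, 1.64, 3.55] tq [0.19, 0.2, -0.03] t 15.75 w 0.0294
tool y dir -87.88 spin -0.08
```

```bash
for k in 1 ; do python3 -m inch '[{"translation":[0.05,-0.15,0.01],"spin":0}]';python3 -m inch '[{"translation":[0.05,-0.15,0.01],"spin":0}]';python3 -m inch '[{"translation":[0.045,-0.15,0.01],"spin":0}]';done; python3 -c "
from h import *
delta((.486,.005,.068),92.2)"
```

```text
time: 15.88
ee_pos: [0.4793, 0.164, 0.0661]
eef_rot: [0.712, 0.012, -0.702, 0.015]
ft_force: [-0.5, 2.4, 4.7]
width: 0.0291
time: 16.0
ee_pos: [0.4792, 0.1658, 0.0657]
eef_rot: [0.712, 0.012, -0.702, 0.015]
ft_force: [-0.8, 1.6, 4.3]
width: 0.0296
time: 16.12
ee_pos: [0.4791, 0.1675, 0.0652]
eef_rot: [0.712, 0.012, -0.702, 0.015]
ft_force: [0.2, 1.5, 5.2]
width: 0.0296
tool delta cm [-0.21, 16.27, -0.09] pos [479.1, 167.5, 65.2] axis [0.014, -0.004, -1.0] F [0.24, 1.47, 5.17] tq [0.17, 0.23, -0.04] t 16.12 w 0.0296
tool y dir -87.86 spin -0.06
```

```bash
for k in 1 ; do python3 -m inch '[{"translation":[0.04,-0.12,0.01],"spin":0}]';python3 -m inch '[{"translation":[0.03,-0.12,0.01],"spin":0}]';python3 -m inch '[{"translation":[0.025,-0.12,0.01],"spin":0}]';done; python3 -c "
from h import *
delta((.486,.005,.068),92.2)"
```

```text
time: 16.25
ee_pos: [0.4791, 0.1688, 0.065]
eef_rot: [0.712, 0.012, -0.702, 0.015]
ft_force: [-2.0, 1.2, 9.5]
width: 0.0291
time: 16.38
ee_pos: [0.4791, 0.1701, 0.065]
eef_rot: [0.712, 0.012, -0.702, 0.015]
ft_force: [-1.9, 1.7, 8.8]
width: 0.0293
time: 16.5
ee_pos: [0.4791, 0.1714, 0.065]
eef_rot: [0.712, 0.012, -0.702, 0.015]
ft_force: [-1.4, 1.2, 7.4]
width: 0.0293
tool delta cm [-0.22, 16.65, -0.07] pos [479.1, 171.4, 65.0] axis [0.015, -0.004, -1.0] F [-1.36, 1.23, 7.39] tq [-0.05, 0.52, -0.11] t 16.5 w 0.0293
tool y dir -87.86 spin -0.06
```

```bash
for k in 1 ; do python3 -m inch '[{"translation":[0.017,-0.12,0.01],"spin":0},{"translation":[0.017,-0.12,0.01],"spin":0}]';python3 -m inch '[{"translation":[0.017,-0.12,0.01],"spin":0},{"translation":[0.017,-0.12,0.01],"spin":0}]';done; python3 -c "
from h import *
delta((.486,.005,.068),92.2)"
```

```text
time: 16.75
ee_pos: [0.4789, 0.1737, 0.065]
eef_rot: [0.712, 0.011, -0.702, 0.015]
ft_force: [-0.6, 0.6, 7.1]
width: 0.0291
time: 17.0
ee_pos: [0.4788, 0.176, 0.065]
eef_rot: [0.712, 0.011, -0.702, 0.015]
ft_force: [-1.6, 0.1, 7.2]
width: 0.0294
tool delta cm [-0.2, 17.12, -0.09] pos [478.8, 176.0, 65.0] axis [0.015, -0.005, -1.0] F [-1.64, 0.08, 7.15] tq [-0.14, 0.41, -0.02] t 17.0 w 0.0294
tool y dir -87.88 spin -0.08
```

```bash
for k in 1 ; do python3 -m inch '[{"translation":[0.016,-0.12,0.01],"spin":0},{"translation":[0.016,-0.12,0.01],"spin":0}]';python3 -m inch '[{"translation":[0.016,-0.12,0.01],"spin":0},{"translation":[0.016,-0.12,0.01],"spin":0}]';python3 -m inch '[{"translation":[0.016,-0.1,0.01],"spin":0},{"translation":[0.016,-0.1,0.01],"spin":0}]';done; python3 -c "
from h import *
delta((.486,.005,.068),92.2)
snap('wrist','w6.png');snap('scene','s6.png')"
```

```text
time: 17.25
ee_pos: [0.4786, 0.1775, 0.0648]
eef_rot: [0.712, 0.01, -0.702, 0.016]
ft_force: [-1.5, -1.5, 7.4]
width: 0.0294
time: 17.5
ee_pos: [0.4787, 0.1777, 0.0646]
eef_rot: [0.712, 0.009, -0.702, 0.016]
ft_force: [-1.3, -2.0, 7.7]
width: 0.0295
time: 17.75
ee_pos: [0.4787, 0.1777, 0.0645]
eef_rot: [0.712, 0.007, -0.702, 0.017]
ft_force: [-1.8, -0.7, 8.5]
width: 0.0293
tool delta cm [-0.1, 17.29, -0.14] pos [478.7, 177.7, 64.5] axis [0.015, -0.014, -1.0] F [-1.76, -0.67, 8.52] tq [-0.81, 0.38, -0.0] t 17.75 w 0.0293
tool y dir -88.05 spin -0.25
```

View pics/w6.png

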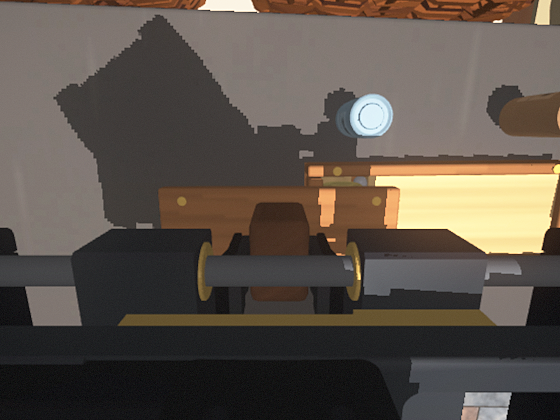

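View pics/s6.png

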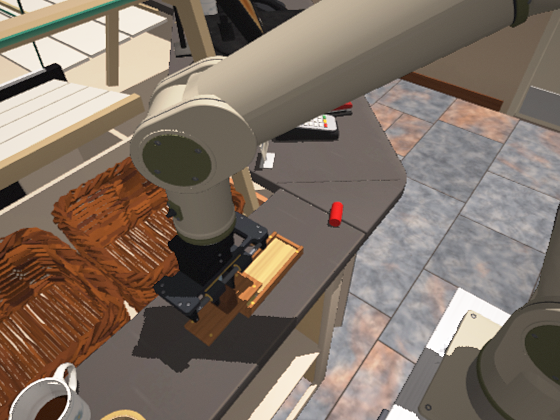

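Run:
```python
import cv2
im=cv2.imread('pics/w6.png');cv2.imwrite('pics/w6c.png',cv2.resize(im[150:210,290:410],None,fx=6,fy=6,interpolation=cv2.INTER_CUBIC))
from h import *
s=r.read_state();p=(np.array(s['ee_pos']),np.array(s['eef_rot']))
```

```text
(no output)
```

View pics/w6c.png

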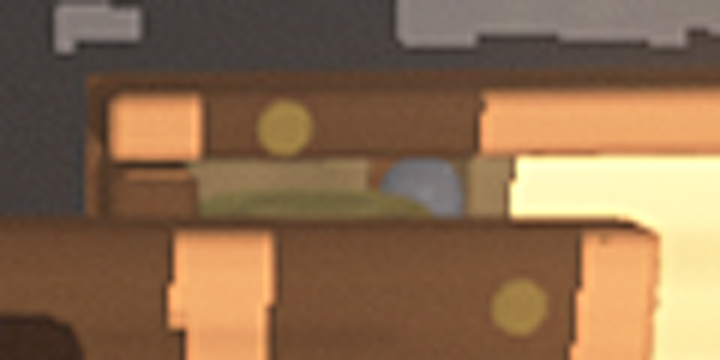

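The enlarged crop shows the roll (x from 195 to 440) touching the stop face at the left, with the round end of the bar up behind it at (425,185). I'll hold it briefly, then lift.

```bash
python3 -m inch '[{"translation":[0.016,-0.03,0.01],"spin":0},{"translation":[0.016,-0.03,0.01],"spin":0},{"translation":[0.016,-0.03,0.01],"spin":0}]'; python3 -m inch '[{"translation":[-0.1,0,0],"spin":0},{"translation":[-0.3,0,0],"spin":0},{"translation":[-1,0,0],"spin":0},{"translation":[-2,0,0],"spin":0},{"translation":[-2,0,0],"spin":0},{"translation":[0,0,0],"spin":0}]';  python3 -c "
from h import *
delta((.486,.005,.068),92.2)
snap('wrist','w7.png');snap('scene','s7.png')"
```

```text
time: 18.23
ee_pos: [0.4788, 0.1774, 0.0645]
eef_rot: [0.712, 0.006, -0.702, 0.018]
ft_force: [-2.2, 1.4, 6.8]
width: 0.0299
time: 18.98
ee_pos: [0.4767, 0.1767, 0.1195]
eef_rot: [0.711, 0.005, -0.703, 0.018]
ft_force: [-0.3, 0.1, -2.5]
width: 0.0292
tool delta cm [5.47, 17.09, -0.31] pos [476.7, 176.7, 119.5] axis [0.012, -0.018, -1.0] F [-0.26, 0.11, -2.53] tq [0.11, -0.0, -0.03] t 18.98 w 0.0292
tool y dir -88.13 spin -0.33
```

View pics/w7.png

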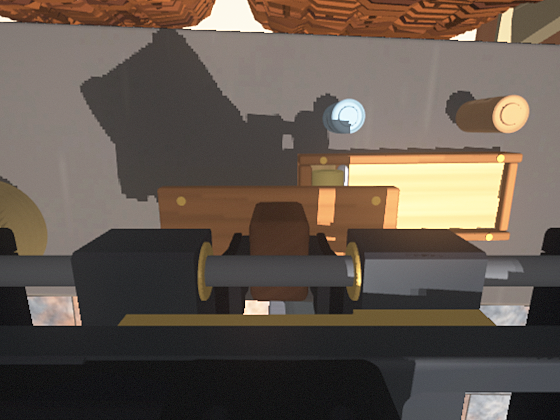

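```bash
python3 -m inch '[{"translation":[0,-3,0],"spin":0},{"translation":[0,-3,0],"spin":0},{"translation":[0,-3,0],"spin":0},{"translation":[0,0,0],"spin":0}]';  python3 -c "
from h import *
delta((.478,.268,.0285),92.2)
snap('top','t8.png');snap('scene','s8.png')"
```

```text
time: 19.58
ee_pos: [0.4711, 0.2665, 0.1118]
eef_rot: [0.708, 0.003, -0.706, 0.018]
ft_force: [-0.7, -0.0, -2.8]
width: 0.0295
tool delta cm [8.33, -0.31, -0.67] pos [471.1, 266.5, 111.8] axis [0.004, -0.021, -1.0] F [-0.69, -0.02, -2.78] tq [-0.03, 0.01, -0.04] t 19.57 w 0.0295
tool y dir -88.24 spin -0.44
```

View pics/s8.png

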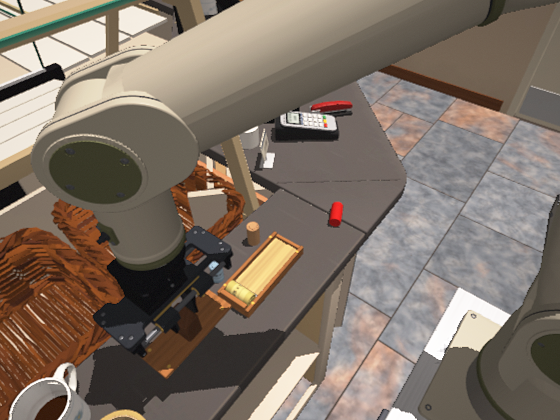

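View pics/t8.png

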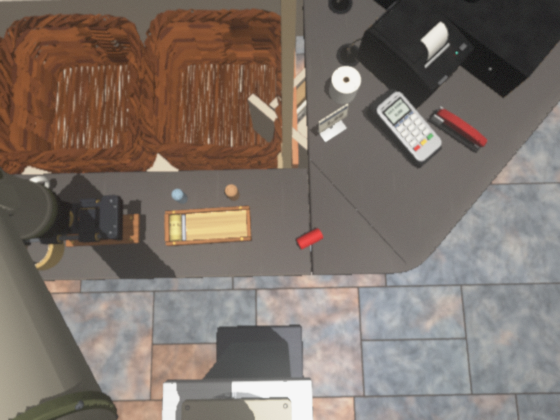

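The top view shows the yellow roll seated in the pocket at (175,227), with the bar behind it at (184,226). The counter from px 65 to 160 is free, apart from the ring at (32,248).

```bash
python3 -m inch '[{"translation":[2,1.0,-0.5],"spin":0},{"translation":[3,0,0],"spin":0},{"translation":[1.5,0,0],"spin":0},{"translation":[0.5,0,0],"spin":0},{"translation":[0,0,0],"spin":0}]';  python3 -c "
from h import *
delta((.474,.255,.0285),92.2)"
```

```text
time: 20.3
ee_pos: [0.4792, 0.2471, 0.04]
eef_rot: [0.709, -0.001, -0.705, 0.017]
ft_force: [0.3, 0.9, -1.2]
width: 0.0293
tool delta cm [1.13, -0.83, 0.51] pos [479.2, 247.1, 40.0] axis [0.005, -0.026, -1.0] F [0.26, 0.91, -1.19] tq [0.08, 0.01, 0.03] t 20.3 w 0.0293
tool y dir -88.74 spin -0.94
```

```bash
python3 -m inch '[{"translation":[0.4,-0.6,0.2],"spin":0},{"translation":[0.3,0,0],"spin":0}]'; python3 -m inch '[{"translation":[0.1,0,0],"spin":0}]'; python3 -m inch '[{"translation":[0.1,0,0],"spin":0}]';python3 -m inch '[{"translation":[0.1,0,0],"spin":0}]';  python3 -c "
from h import *
delta((.474,.255,.0285),92.2)
snap('scene','s9.png')"
```

```text
time: 20.55
ee_pos: [0.4779, 0.254, 0.034]
eef_rot: [0.709, -0.001, -0.705, 0.017]
ft_force: [-0.4, -0.3, -1.1]
width: 0.0293
time: 20.68
ee_pos: [0.4779, 0.2541, 0.0331]
eef_rot: [0.71, -0.001, -0.704, 0.017]
ft_force: [-0.0, 0.2, -2.2]
width: 0.0293
time: 20.8
ee_pos: [0.478, 0.2543, 0.0322]
eef_rot: [0.71, -0.001, -0.704, 0.017]
ft_force: [0.1, 0.1, -1.8]
width: 0.0293
time: 20.92
ee_pos: [0.4781, 0.2542, 0.0312]
eef_rot: [0.71, -0.001, -0.704, 0.017]
ft_force: [0.6, 0.3, -0.9]
width: 0.0291
tool delta cm [0.27, -0.09, 0.41] pos [478.1, 254.2, 31.2] axis [0.008, -0.024, -1.0] F [0.56, 0.33, -0.91] tq [0.08, 0.0, -0.01] t 20.93 w 0.0291
tool y dir -88.71 spin -0.91
```

```bash
python3 -m inch '[{"translation":[0.1,0,0],"spin":0}]'; python3 -m inch '[{"translation":[0.1,0,0],"spin":0}]';python3 -m inch '[{"translation":[0.05,0,0],"spin":0}]';python3 -m inch '[{"translation":[0.05,0,0],"spin":0}]';python3 -c "
from h import *
delta((.474,.255,.0285),92.2)"
```

```text
time: 21.1
ee_pos: [0.4781, 0.2541, 0.0301]
eef_rot: [0.71, -0.001, -0.704, 0.017]
ft_force: [0.1, 0.1, -1.2]
width: 0.0297
time: 21.22
ee_pos: [0.4782, 0.2539, 0.0291]
eef_rot: [0.71, -0.001, -0.704, 0.017]
ft_force: [-1.2, -1.7, 5.0]
width: 0.0294
time: 21.35
ee_pos: [0.4783, 0.2538, 0.029]
eef_rot: [0.71, -0.001, -0.704, 0.017]
ft_force: [-2.5, -2.4, 7.1]
width: 0.0293
time: 21.48
ee_pos: [0.4784, 0.2538, 0.0291]
eef_rot: [0.71, -0.001, -0.704, 0.017]
ft_force: [-2.4, -2.4, 6.8]
width: 0.0293
tool delta cm [0.05, -0.13, 0.44] pos [478.4, 253.8, 29.1] axis [0.008, -0.025, -1.0] F [-2.38, -2.38, 6.8] tq [-0.18, 0.78, 0.12] t 21.48 w 0.0293
tool y dir -88.74 spin -0.94
```

```bash
python3 -m inch '[{"translation":[0,0,0],"spin":0},{"translation":[0,0,0],"spin":0},{"translation":[0,0,0],"spin":0},{"translation":[0,0,0],"spin":0},{"translation":[0,0,0],"spin":0},{"translation":[0,0,0],"spin":0}]' 0 20; python3 -m inch '[{"translation":[-1,0,0],"spin":0},{"translation":[-3,0,0],"spin":0},{"translation":[-4,0,0],"spin":0},{"translation":[-5,0,0],"spin":0},{"translation":[-5,0,0],"spin":0},{"translation":[-4,0,4],"spin":0},{"translation":[0,0,0],"spin":0}]'; python3 -c "
from h import *
delta((.474,.255,.0285),92.2)
snap('wrist','w10.png');snap('scene','s10.png');snap('top','t10.png')"
```

```text
time: 22.22
ee_pos: [0.4787, 0.2542, 0.0292]
eef_rot: [0.71, -0.001, -0.704, 0.017]
ft_force: [0.3, 0.5, 0.1]
width: 0.0809
time: 23.1
ee_pos: [0.4348, 0.2599, 0.2603]
eef_rot: [0.711, 0.001, -0.703, 0.017]
ft_force: [1.2, -0.4, -0.4]
width: 0.0866
tool delta cm [23.22, 0.06, -3.67] pos [434.8, 259.9, 260.3] axis [0.011, -0.022, -1.0] F [1.24, -0.4, -0.36] tq [0.05, -0.02, 0.01] t 23.1 w 0.0866
tool y dir -88.62 spin -0.82
```

View pics/w10.png

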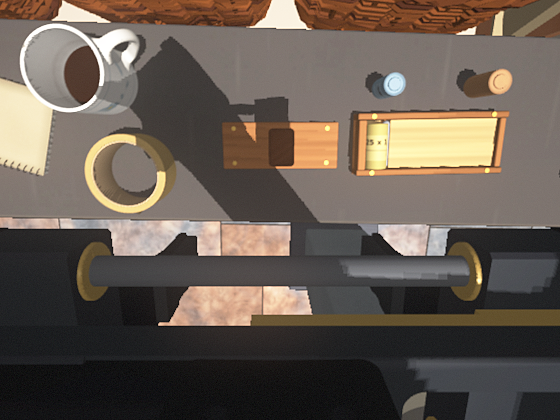

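View pics/s10.png

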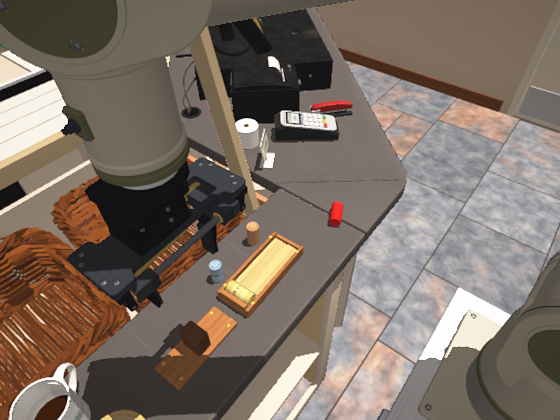

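The block lies flat at wrist (281,146), clear of the tray. The roll is in the pocket at (377,146). I'll take one close-up to check the roll and the bar.

Run:
```python
from h import *
a=cv2.imread('pics/w10.png')[100:185,340:420];b=cv2.imread('pics/s10.png')[260:325,210:290]
cv2.imwrite('pics/fin.png',np.hstack([cv2.resize(x,(390,400),interpolation=cv2.INTER_CUBIC) for x in (a,b)]))
s=r.read_state();p=(np.array(s['ee_pos']),np.array(s['eef_rot']))
# stop face left of roll / roll edges / far wall in wrist image
for n,u,v,z in [('rollL',367,130,.026),('rollR',388,130,.026),('stopOut',350,145,.03),('sillOut',506,140,.02)]: print(n,mm(ray('wrist',u,v,z,p)))
m=cv2.imread('pics/t10.png');cv2.imwrite('pics/t10c.png',cv2.resize(m[190:260,60:260],None,fx=4,fy=4,interpolation=cv2.INTER_CUBIC))
```

```text
rollL [499.0, 143.6, 26.0]
rollR [499.5, 117.5, 26.0]
stopOut [480.6, 164.2, 30.0]
sillOut [490.2, -36.9, 20.0]
```

View pics/fin.png

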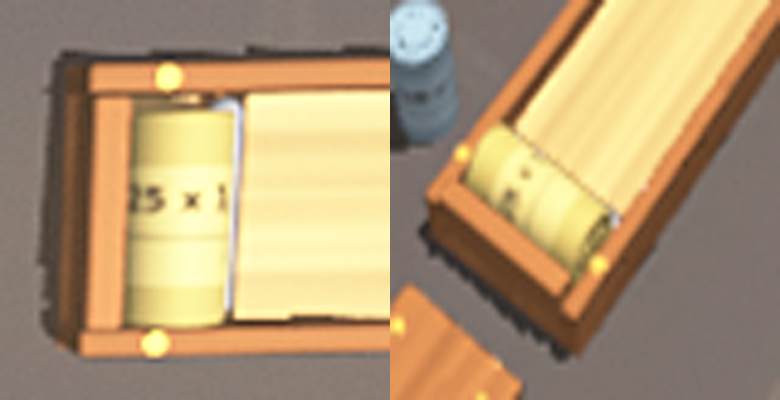

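View pics/t10c.png

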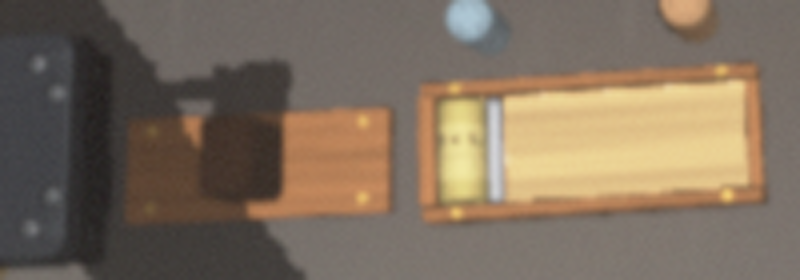

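```bash
python3 -m inch '[{"translation":[0,0,0],"spin":0},{"translation":[0,0,0],"spin":0}]'; python3 -c "
from bench import close_job
print(close_job())"
```

```text
time: 23.5
ee_pos: [0.4362, 0.2563, 0.2537]
eef_rot: [0.707, -0.002, -0.707, 0.016]
ft_force: [0.4, -0.5, -0.5]
width: 0.0872
the job is handed in; nothing more can be done
None
```

I handed the job in at 23.5 s with the yellow coin roll in the pocket against the end stop. `close_job` gives no verdict, so this rests on my own checks.

**What I did:** I gripped the palm block by its handle and laid it on the yellow roll. I rolled the roll along the channel, over the catch bar and into the pocket, and pressed it there. Then I put the block down on the open counter beyond the stop end of the tray. The gripper never went near the roll.

**Force:** The pressure, worked out from the wrist readings, was mostly 5 to 9 N. It briefly reached about 11 to 12 N when the roll landed on the pocket floor and fell to about 4 N at the pocket edge. I only read the force after each row or two, so a shorter peak between readings would not show.

**Last checks, from the pictures:**
- **Roll:** it looks square and against the end stop, with its axis about 70 mm from the tray centre, within the 66 to 75 mm required. The drop into the pocket was about 3 mm.
- **Catch bar:** it shows up again behind the roll. Its exact height could not be measured.
- **Block:** it lies flat on the counter, clear of the tray.
- **Standing rolls:** both are upright, and the pictures show no movement. I did not measure them again.
- **Robot:** the gripper is clear of everything.

**Disagreements:** If the roll had turned under the block without slipping, the block's travel would put it at about 74 mm instead of 70 mm. I put the difference down to slight slipping at the bar or stop. My tray-edge readings also differed by up to about 8 mm between views.

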